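Pack tins in a divided crate and gauge a lid

ROBOT

A 6-joint arm with a two-finger parallel gripper is mounted at the origin on the work surface. World frame = base frame: x ahead of the robot, y to its left, z up, the work surface at z = 0. Lengths are in m, angles in rad, forces in N, time in s.
With the tool pointing down it reaches from about 0.4 to 0.825 m from the base axis. Payload 7 kg.
Tool frame: the origin (TCP) lies at the centre of the arm's flange, where the gripper is bolted on; the fingertips stand 178 mm ahead of it and the grasp point (between the pads) lies ahead of it (tcp_to_grasp is the z of the grasp point in the tool frame, in m); z points along the fingers, x is the direction in which the jaws open and shut, and the axes are right-handed (so a half turn about z gives the same grasp; the last joint's range is limited). The gripper opens to 88 mm and grips with 3 to 60 N. Pads are 19 mm wide; open, the fingers measure 130 mm over their backs; the gripper's body (78 mm by 193 mm) begins 47 mm behind the grasp point.
Start: joints at [1.579, 0.359, 0.012, 0, -1.224, -0.288], TCP at [0.186, 0.649, 0.405] pointing down, gripper open.
Joint ranges: [-3.07, 3.07], [-1.43, 2.12], [-1.02, 1.25], [-3.03, 1.67], [-3.05, -0], [-3.03, 3.03]. Speed limits (rad/s): [2.39, 2.39, 3.01, 3.14, 3.14, 3.14].

INTERFACE

Orientations are given as [roll, pitch, yaw] about the fixed x, y, z axes, in that order (R = Rz(yaw) Ry(pitch) Rx(roll)).
In Python, from station import get_state, grab_frame, job_done, tcp_to_grasp gives the robot as it stands.
- The arm moves only by the tool drive_tool, never from a script. Its argument "moves" is a list of rows, each a list of 7 numbers: the shift along the tool's x, y, z in mm, then the turn, a rotation vector about the tool's x, y, z in degrees, then the closure, from -1 (fully open) to 1 (shut), so that 0 is half open. In form: [[dx, dy, dz, ax, ay, az, claw], ...]. A call has 1 to 12 rows; each row is the pose to reach, as a shift and turn from the pose commanded when the call began, along the tool's axes at that moment; what a row does not reach only later rows make up. A row lasts 1/8 s, in which the tool goes at most 62.5 mm and 10.7 degrees, less where a joint would pass 70% of its speed; a pose out of reach is approached as far as the arm can. A call with a gripper value outside its range is refused whole. The fingers move at their own pace and stop on an object; "grip_force" is the grip in N (left out, the last holds). Time passes only in rows, so rows that repeat a pose let the fingers close. It gives the time, the measured TCP pose, the force and the opening at its end, in the units of the state.
- get_state(): the state, without advancing time (a new reading comes with each control period).
- grab_frame(name): name is "scene" or "top"; returns a dict with "img" (480x640x3 uint8, red, green, blue), "range_z" (480x640 float32, m along the optical axis (not along the pixel's ray), 0 where there is no reading), "fovy" (degrees; the focal length in pixels is half the picture's height over the tangent of half this angle, whatever the lens; pixels are square), "cx", "cy" (the principal point, pixels), "rvec" (rotation vector, rad) and "tvec" (3), from world to camera coordinates, as OpenCV has them. Camera axes: x right, y down, z forward; pixel columns grow to the right and rows downward; lengths in m; the calibration is good to about 2 mm. A picture is of the moment at which its call begins.
- job_done(): hands the job in, once; it reports no verdict.
The state is a dict: "t": time; "q": joint angles; "qd": joint speeds; "joint_efforts": joint torques, N m; "eef_pos": TCP position; "ee_rot": TCP orientation; "force": force on the tool from outside, world axes, zero at the start; "moment": the same for the moment, N m; "width": finger opening in m.
Only numpy, scipy, OpenCV 4.12 (cv2) and the standard library are available. Lean on these libraries where they do the work, as an engineer would, in place of code of your own. Each camera call takes 0.05 s, during which the arm holds its last target. There are 200 camera calls.

TASK

Pack the blue, yellow and green tins upright into the three empty cells of the orange crate, one per cell in any order, lowering each in gently without dropping it, and leave the grey tin that is already there in its cell. Then check the blue tin's lid: stand the bridge gauge across the crate over the blue tin, level, its two feet on the crate's two long walls, so that the tin's lid pushes the gauge's sprung foot up, and leave it standing there. Do not disturb the amber jar or the wrench.

Things in the scene. Friction and masses are not known exactly. Their poses are not given: they have to be found in the camera images.
- crate: Orange open crate fixed to the bench, 88 (x) by 336 mm (y), 60 mm high; origin under its centre. Floor 10 mm thick. One row of four cells, centres at y = -120, -40, 40, 120 mm, x = 0, each 64 (x) by 72 mm (y) inside. Outer walls 12 mm thick, 60 mm high (long ones centred at x = -38, 38 mm); dividers 8 mm thick, 50 mm high.
- blue_tin: Blue tin, 50 mm in diameter, 110 mm tall, about 0.35 kg, steel bands at lid and foot and a white label band, with a flat lid. Origin: centre of its underside, z up the tin.
- yellow_tin: Yellow tin, 50 mm in diameter, 110 mm tall, about 0.35 kg, steel bands at lid and foot and a white label band, with a flat lid. Origin: centre of its underside, z up the tin.
- green_tin: Green tin, 50 mm in diameter, 110 mm tall, about 0.35 kg, steel bands at lid and foot and a white label band, with a flat lid. Origin: centre of its underside, z up the tin.
- grey_tin: Grey tin of the same size (50 mm in diameter, 110 mm tall), already standing in one cell of the crate; to be left there. Origin: centre of its underside.
- gauge: Loose aluminium bridge gauge, 0.35 kg, standing on two feet. Origin midway between the feet at sole level, z up, x from foot to foot. Soles reach 33 to 55 mm either side along x, 50 mm along y. Cross beam 110 (x) by 30 mm (y), 75 to 87 mm high. Grip its black handle: 30 x 30 mm square (sides along x, y), 87 to 137 mm high; a thin red-ended rod sticks out 7 mm above it and rises with the foot.
- gauge_tip (a point): Centre of the underside of the gauge's sprung foot (red disc, 20 mm in diameter, on an 8 mm rod) that hangs below the middle of the beam; 48 mm above sole level at rest.
- gauge_foot (a joint): Rise of the gauge's sprung foot in m: 0 at rest, 0.022 fully up, about 0.012 when the gauge stands on the crate's walls over a tin that stands on the crate's floor. Light spring, about 1 N.
- jar: Bystander: amber glass jar with a dark cap, 64 mm in diameter, 85 mm tall. Origin: centre of its underside.
- wrench: Bystander: steel wrench 170 mm long, lying flat along its x axis.
Things that resemble listed ones, but are neither listed nor needed, are in the scene too. Several things have the shape of the yellow_tin; the one meant has the colours described above. Several things have the shape of the blue_tin; the one meant has the colours described above.

How it is judged:
On the way, in this order (a step that is already met when the one before it is completed fails the run):
1. the blue, yellow and green tins stand upright on the crate's floor, let go (z of blue_tin in the frame of crate between 0.005 and 0.015 m and x of blue_tin in the frame of crate between -0.03 and 0.03 m and y of blue_tin in the frame of crate between -0.156 and 0.156 m and angle between each of blue_tin, yellow_tin, green_tin's own z axis and vertical below 0.1 rad and z of yellow_tin in the frame of crate between 0.005 and 0.015 m and x of yellow_tin in the frame of crate between -0.03 and 0.03 m and y of yellow_tin in the frame of crate between -0.156 and 0.156 m and z of green_tin in the frame of crate between 0.005 and 0.015 m and x of green_tin in the frame of crate between -0.03 and 0.03 m and y of green_tin in the frame of crate between -0.156 and 0.156 m and contact force between each of blue_tin, yellow_tin, green_tin and the fingers below 0.1 N), for 0.2 s.
2. the gauge stands level on the crate's long walls over the blue tin, its foot pushed up by the lid (z of gauge in the frame of crate between 0.056 and 0.064 m and angle between gauge's own z axis and vertical below 0.06 rad and horizontal distance between gauge_tip and blue_tin below 0.018 m and value of joint gauge_foot between 0.008 and 0.016 m), for 0.2 s.
At the end, for the whole second after the job is handed in: All four tins on the crate floor (height within 5 mm, under 0.1 rad tilt). Gauge soles within 4 mm of rim height, under 0.06 rad tilt, foot centre within 18 mm of the blue tin's axis, joint 8 to 16 mm. Tins and gauge let go, at rest (all of step 1 and all of step 2 and contact force between gauge and the fingers below 0.1 N and linear speed of each of blue_tin, yellow_tin, green_tin, gauge below 0.02 m/s and z of grey_tin in the frame of crate below 0.015 m and angle between grey_tin's own z axis and vertical below 0.1 rad); the robot touches nothing.
It fails at once if a tin is dropped or rammed into the crate (over 60 N) (contact force between any of blue_tin, yellow_tin, green_tin and crate above 60 N).
It fails at once if the grey tin is moved more than 35 mm (distance of grey_tin from where it was at the start of the episode above 0.035 m).
It fails at once if the jar is moved more than 30 mm or tipped (distance of jar from where it was at the start of the episode above 0.03 m or angle between jar's own z axis and vertical above 0.3 rad).
It fails at once if the wrench is moved more than 30 mm (distance of wrench from where it was at the start of the episode above 0.03 m).
It also fails if it takes over 67 s, if anything falls off the work surface, if the arm or the gripper's body presses on something with over 40 N, if the wrist force passes 120 N, or if a joint passes its speed limit or range.

## Working session

There is one attempt and no reset: what is moved stays moved. The work goes in short steps, Python scripts to look and compute and a tool call to move; the robot and the scene stay as the last step left them, time stands still between calls to the robot, and variables do not carry over. Pictures are saved under pics/ and viewed, about 8 in all and at most 12, crops included, and the job is handed in when it is done.

Besides the shell and the picture viewer there is one more tool, called by a JSON object that holds its "fn" and its "kwargs". drive_tool: Moves the arm, as the interface text tells. Its arguments: {"type":"object","properties":{"moves":{"type":"array"},"grip_force":{"type":"number"}},"required":["moves"]}

```bash
ls; mkdir -p pics
python3 - <<'E'
from station import *
import station,cv2,numpy as np
s=get_state();print(s)
print(tcp_to_grasp)
for n in("scene","top"):
    f=grab_frame(n);cv2.imwrite(f"pics/{n}0.png",f["img"][:,:,::-1]);np.savez(f"{n}0.npz",**f)
    R=cv2.Rodrigues(np.array(f["rvec"]))[0];print(n,f["fovy"],f["cx"],f["cy"],-R.T@f["tvec"],R[2])
E
```

```text
pics
{'t': 0.0, 'q': array([ 1.57909765e+00,  3.59404987e-01,  1.10872184e-02, -3.16700152e-04,
       -1.22408656e+00, -2.88083707e-01]), 'qd': array([ 4.67295585e-04,  1.05695605e-04,  1.31472164e-03, -1.03134329e-03,
        8.10094629e-04, -6.61329802e-05]), 'joint_efforts': array([-6.83139187e-04, -5.82720852e+01,  2.93073517e+01,  6.99724406e+00,
        7.07796498e-03, -1.50551791e-04]), 'eef_pos': array([0.18636285, 0.64858027, 0.4037291 ]), 'ee_rot': array([-3.14142121e+00, -1.62632438e-03, -1.85068671e+00]), 'force': array([-0.72849964, -0.13613169, -0.18343158]), 'moment': array([ 0.04420535, -0.00680929, -0.00298821]), 'width': 0.08808931796853398}
0.1593
scene 57.07984679798881 312.8907827309472 238.7008284920609 [ 1.16105257 -0.14765901  0.71985321] [-0.69888032  0.18268915 -0.69151353]
top 43.05090187851577 331.1265878172999 232.05001289271868 [0.24585599 0.02043909 1.35148791] [ 0.20708255 -0.01236575 -0.97824532]
```

View pics/top0.png

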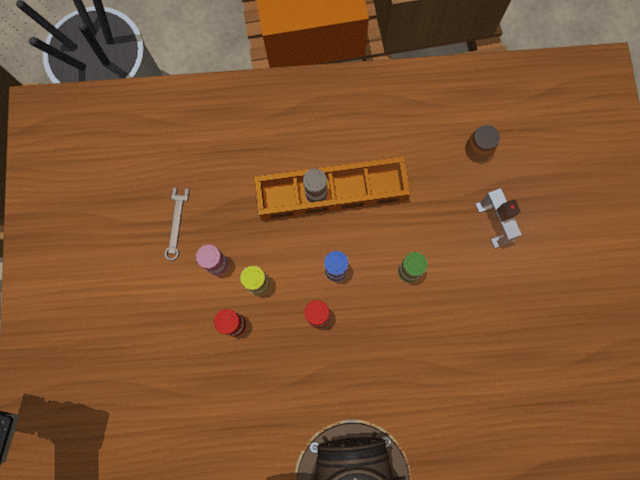

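View pics/scene0.png

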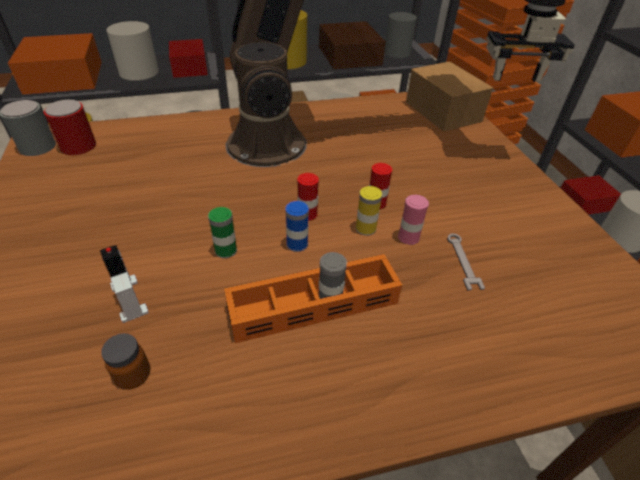

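Top view, tin-shaped candidates: blue (336,265), yellow (253,279), green (414,265), lookalikes pink (209,258), red (228,323) and (317,313), and grey in the crate (315,183). The gauge is at (505,215), the jar at (485,138) and the wrench at (177,225). I choose blue, yellow and green by their own colours.

```bash
cat > h.py <<'E'
import numpy as np,cv2
from station import *
def load(n,live=True,file=None):
    return grab_frame(n) if live else dict(np.load(file))
def cloud(f):
    F=240/np.tan(np.radians(float(f["fovy"]))/2);R=cv2.Rodrigues(np.array(f["rvec"]))[0]
    v,u=np.mgrid[:480,:640];z=f["range_z"]
    P=np.stack([(u-f["cx"])/F*z,(v-f["cy"])/F*z,z],-1)
    return (P-np.array(f["tvec"]))@R
def rays(f,uv,h):
    F=240/np.tan(np.radians(float(f["fovy"]))/2);R=cv2.Rodrigues(np.array(f["rvec"]))[0]
    uv=np.atleast_2d(uv).astype(float);d=np.c_[(uv-[f["cx"],f["cy"]])/F,np.ones(len(uv))]@R
    C=-R.T@np.array(f["tvec"]);return (C+d*((h-C[2])/d[:,2])[:,None])[:,:2]
def blobs(W,m,minarea=60):
    n,l,st,c=cv2.connectedComponentsWithStats(m.astype(np.uint8))
    return [(l==i) for i in range(1,n) if st[i,4]>=minarea]
E
python3 - <<'E'
from h import *
for n in("top","scene"):
    f=load(n,0,n+"0.npz");W=cloud(f);z=W[...,2];im=f["img"]
    inb=(W[...,0]>.3)&(W[...,0]<.95)&(abs(W[...,1])<.6)&(f["range_z"]>0)
    print(n,"table z",np.median(z[inb]))
    for b in blobs(W,inb&(z>.1)&(z<.118),40):
        v,u=np.nonzero(b);c,r=cv2.minEnclosingCircle(rays(f,np.c_[u,v],.11).astype(np.float32))
        print("lid",u.mean().round(),v.mean().round(),np.round(c,4),round(r,4),"z",np.median(z[b]).round(4),np.median(im[b],0))
    hsv=cv2.cvtColor(im,cv2.COLOR_RGB2HSV)
    cr=inb&(z>.054)&(z<.066)&(hsv[...,0]<22)&(hsv[...,1]>150)
    for b in blobs(W,cr,150):
        v,u=np.nonzero(b);print("crate",cv2.minAreaRect(rays(f,np.c_[u,v],.06).astype(np.float32)),len(u),np.median(z[b]))
    g=inb&(W[...,1]<-.2)
    for lo,hi,h in((.078,.095,.087),(.125,.15,.137)):
        for b in blobs(W,g&(z>lo)&(z<hi),15):
            v,u=np.nonzero(b);print("g",lo,cv2.minAreaRect(rays(f,np.c_[u,v],h).astype(np.float32)),len(u),u.mean(),v.mean(),np.median(z[b]))
f=load("top",0,"top0.npz")["img"][:,:,::-1];g=load("scene",0,"scene0.npz")["img"][:,:,::-1]
a=cv2.resize(f[120:340,190:540],None,fx=2.2,fy=2.2,interpolation=2)[:,:770]
cv2.imwrite("pics/crop1.png",a)
E
```

```text
top table z 2.6112723778926153e-05
lid 317.0 190.0 [0.614 0.03 ] 0.0236 z 0.113 [75.5 62.  49. ]
lid 503.0 215.0 [ 0.5236 -0.3654] 0.0194 z 0.1085 [66. 45. 34.]
lid 208.0 257.0 [0.4753 0.2621] 0.0267 z 0.1097 [179. 133. 151.]
lid 336.0 263.0 [ 4.425e-01 -3.000e-04] 0.0258 z 0.1096 [ 75. 106. 180.]
lid 415.0 264.0 [ 0.4281 -0.1626] 0.0261 z 0.11 [ 83. 126.  62.]
lid 253.0 278.0 [0.4251 0.1722] 0.026 z 0.1097 [179. 186.  55.]
lid 317.0 313.0 [0.3444 0.0459] 0.0256 z 0.11 [179.  49.  42.]
lid 227.0 322.0 [0.3396 0.2295] 0.0261 z 0.1098 [178.  49.  41.]
crate ((0.6228564977645874, -0.005777090787887573), (0.09016358852386475, 0.33550360798835754), 3.6175684928894043) 1920 0.059360343467781435
g 0.078 ((0.6992126107215881, -0.3517998158931732), (0.055217597633600235, 0.053360749036073685), 85.60282135009766) 489 486.81799591002044 137.48670756646217 0.08467776408285137
g 0.078 ((0.5248117446899414, -0.36700496077537537), (0.11053764820098877, 0.03373105078935623), 16.44571304321289) 580 504.02758620689656 215.0 0.08666597247495966
g 0.125 ((0.5239805579185486, -0.3660252094268799), (0.031
[... 773 characters left out ...]
), 3.6113030910491943) 2458 0.060197417448439
crate ((0.714928388595581, -0.34553197026252747), (0.04162006452679634, 0.061468154191970825), 23.84187889099121) 312 0.0595043858241437
g 0.078 ((0.5592241287231445, -0.356740266084671), (0.05895979329943657, 0.03010438196361065), 16.728281021118164) 386 120.76943005181347 282.5621761658031 0.08741002858340341
g 0.078 ((0.705268144607544, -0.34970322251319885), (0.06008141115307808, 0.054726842790842056), 24.687084197998047) 886 118.73814898419865 348.6467268623025 0.0853790335870511
g 0.125 ((0.532369077205658, -0.3644542396068573), (0.043391820043325424, 0.029686084017157555), 15.9204740524292) 275 109.64363636363636 253.96 0.13695586863037773
```

View pics/crop1.png

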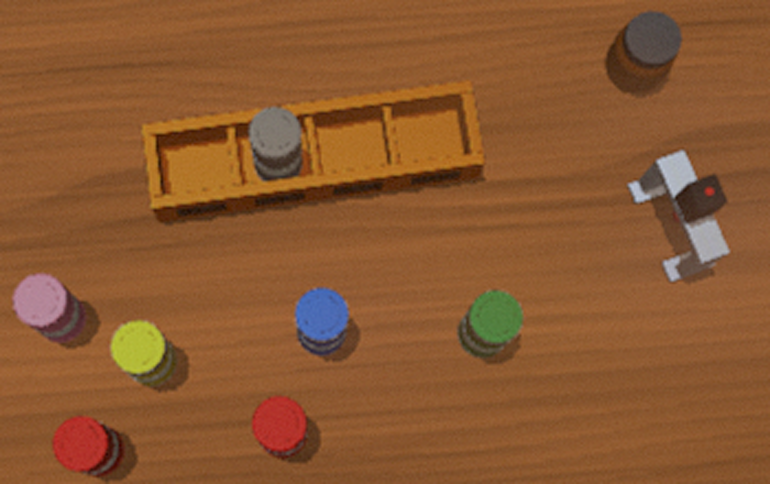

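The crop confirms it: blue, yellow and green lids stand at (322,314), (140,347) and (495,318) in the crop. The others are pink and red, so they are lookalikes. The crate centre is about (0.624,-0.005) at yaw 3.6°, and the gauge is at about (0.524,-0.366) at yaw 16.4°. First I go above yellow.

{"fn": "drive_tool", "kwargs": {"moves": [[392,-362,0,0,0,70.4,-1],[392,-362,0,0,0,70.4,-1],[392,-362,0,0,0,70.4,-1],[392,-362,0,0,0,70.4,-1],[392,-362,0,0,0,70.4,-1],[392,-362,0,0,0,70.4,-1],[392,-362,0,0,0,70.4,-1],[392,-362,0,0,0,70.4,-1],[392,-362,0,0,0,70.4,-1],[392,-362,0,0,0,70.4,-1],[392,-362,0,0,0,70.4,-1],[392,-362,0,0,0,70.4,-1]], "grip_force": 30}}

```text
t: 1.6
eef_pos: [0.4258, 0.1727, 0.4046]
ee_rot: [-3.142, -0.0, -3.078]
force: [0.9, 0.7, -0.5]
width: 0.0876
```

```bash
cat >> h.py <<'E'
from scipy.spatial.transform import Rotation as Ro
def to(x,y,zg,yaw=-176.4):
    s=get_state();R=Ro.from_euler('xyz',s["ee_rot"]);d=np.array([x,y,zg+tcp_to_grasp])-s["eef_pos"]
    T=Ro.from_euler('xyz',[180,0,yaw],degrees=True)
    print("t",round(s["t"],2),"shift mm",np.round(R.inv().apply(d)*1e3,1),"turn",np.round(np.degrees((R.inv()*T).as_rotvec()),1),
     "pos",np.round(s["eef_pos"],4),"w",round(s["width"],4),"F",np.round(s["force"],1))
E
python3 -c "
from h import *
to(.426,.172,.09)"
```

```text
t 1.6 shift mm [-1.000e-01 -7.000e-01  1.553e+02] turn [-0. -0.  0.] pos [0.4258 0.1727 0.4046] w 0.0876 F [ 0.9  0.7 -0.5]
```

{"fn": "drive_tool", "kwargs": {"moves": [[0,-1,60,0,0,0,-1],[0,-1,110,0,0,0,-1],[0,-1,145,0,0,0,-1],[0,-1,155,0,0,0,-1],[0,-1,155,0,0,0,-1],[0,-1,155,0,0,0,1],[0,-1,155,0,0,0,1],[0,-1,155,0,0,0,1],[0,-1,155,0,0,0,1],[0,-1,155,0,0,0,1],[0,-1,155,0,0,0,1]], "grip_force": 30}}

```text
t: 2.98
eef_pos: [0.4263, 0.1711, 0.2499]
ee_rot: [3.141, 0.0, -3.079]
force: [-0.4, -0.4, 4.0]
width: 0.0489
```

{"fn": "drive_tool", "kwargs": {"moves": [[0,0,-15,0,0,0,1],[0,0,-60,0,0,0,1],[0,0,-110,0,0,0,1],[0,0,-140,0,0,0,1],[-50,-18,-140,0,0,0,1],[-100,-36,-140,0,0,0,1],[-150,-55,-140,0,0,0,1],[-186,-68,-140,0,0,0,1],[-186,-68,-140,0,0,0,1],[-186,-68,-140,0,0,0,1],[-186,-68,-140,0,0,0,1]]}}

```text
t: 4.35
eef_pos: [0.6152, 0.115, 0.3897]
ee_rot: [3.141, -0.0, -3.079]
force: [-0.0, 0.5, -1.6]
width: 0.0492
```

Run:
```python
from h import *
to(.6164,.1151,.1)
for n in("top","scene"):
    f=load(n);W=cloud(f);z=W[...,2];im=f["img"]
    cv2.imwrite(f"pics/{n}1.png",im[:,:,::-1]);np.savez(n+"1.npz",**f)
i=np.hstack([cv2.resize(cv2.imread("pics/top1.png")[110:260,220:420],(400,300)),cv2.resize(cv2.imread("pics/scene1.png")[100:350,220:420],(400,500))[:300]]) if 0 else np.hstack([cv2.resize(cv2.imread("pics/top1.png")[110:260,220:420],(400,300)),cv2.resize(cv2.imread("pics/scene1.png")[170:350,220:460],(400,300))])
cv2.imwrite("pics/c2.png",i)
```

```text
t 4.35 shift mm [ -1.2   0.  130.4] turn [ 0. -0.  0.] pos [0.6152 0.115  0.3897] w 0.0492 F [-0.   0.5 -1.6]
```

View pics/c2.png

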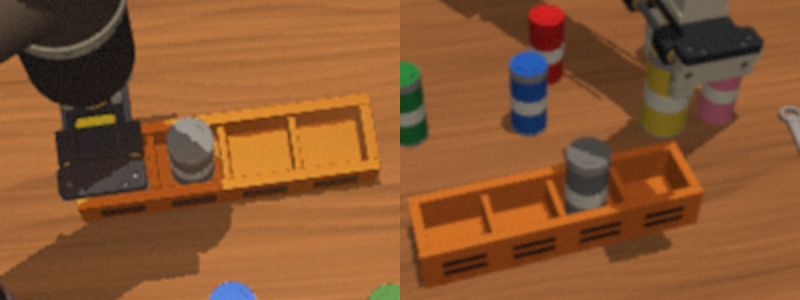

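The yellow tin hangs upright over the end cell (left crop 100,130). I lower it slowly.

{"fn": "drive_tool", "kwargs": {"moves": [[-1,0,50,0,0,0,1],[-1,0,90,0,0,0,1],[-1,0,110,0,0,0,1],[-1,0,120,0,0,0,1],[-1,0,124,0,0,0,1],[-1,0,126,0,0,0,1],[-1,0,128,0,0,0,1],[-1,0,129,0,0,0,1],[-1,0,129,0,0,0,1]]}}

```text
t: 5.58
eef_pos: [0.617, 0.1148, 0.2609]
ee_rot: [3.141, 0.0, -3.079]
force: [0.7, 0.1, -2.1]
width: 0.0493
```

{"fn": "drive_tool", "kwargs": {"moves": [[0,0,1,0,0,0,1],[0,0,1,0,0,0,1]]}}

```text
t: 5.82
eef_pos: [0.6171, 0.1148, 0.26]
ee_rot: [3.142, 0.0, -3.079]
force: [-0.4, -0.5, 0.8]
width: 0.049
```

{"fn": "drive_tool", "kwargs": {"moves": [[0,0,1,0,0,0,1],[0,0,1,0,0,0,-1],[0,0,1,0,0,0,-1],[0,0,1,0,0,0,-1],[0,0,0,0,0,0,-1],[0,0,-40,0,0,0,-1],[0,0,-90,0,0,0,-1],[60,-30,-100,0,0,0,-1],[110,-60,-100,0,0,0,-1],[160,-90,-100,0,0,0,-1],[180,-104,-100,0,0,0,-1],[180,-104,-100,0,0,0,-1]]}}

```text
t: 7.32
eef_pos: [0.4429, -0.001, 0.3604]
ee_rot: [3.141, 0.002, -3.08]
force: [0.1, -0.4, 0.8]
width: 0.0875
```

```bash
cat > look.py <<'E'
from h import *
import sys
for n in("top","scene"):
    f=load(n);W=cloud(f);z=W[...,2];im=f["img"]
    np.savez("last_"+n+".npz",**f);cv2.imwrite(f"pics/{n}{sys.argv[1]}.png",im[:,:,::-1])
    inb=(W[...,0]>.3)&(W[...,0]<.95)&(abs(W[...,1])<.6)&(f["range_z"]>0)
    for b in blobs(W,inb&(z>.1)&(z<.126),100):
        v,u=np.nonzero(b);h=np.median(z[b]);c,r=cv2.minEnclosingCircle(rays(f,np.c_[u,v],h).astype(np.float32))
        print(n,np.round(c,4),round(r,4),"z",h.round(4),np.median(im[b],0))
E
python3 look.py 2; python3 -c "
from h import *
to(.4435,0,.09)"
```

```text
top [0.6137 0.1158] 0.0276 z 0.1193 [202. 211.  57.]
top [ 0.428  -0.1631] 0.0258 z 0.11 [ 90. 143.  71.]
top [ 0.4309 -0.0061] 0.0205 z 0.1093 [ 50.  66. 117.]
top [0.3443 0.0458] 0.0257 z 0.1098 [136.  28.  22.]
scene [0.3464 0.226 ] 0.0328 z 0.1107 [181.  31.  27.]
scene [0.4842 0.2611] 0.032 z 0.1105 [191. 114. 131.]
scene [ 0.4502 -0.0011] 0.0309 z 0.1105 [29. 56. 99.]
scene [ 0.4352 -0.1618] 0.0302 z 0.1105 [ 46. 121.  58.]
scene [0.6242 0.1135] 0.0339 z 0.1202 [191. 174.  51.]
scene [0.6302 0.0299] 0.0335 z 0.1202 [112. 106.  97.]
scene [ 0.5384 -0.3629] 0.0199 z 0.1129 [11. 11. 11.]
t 7.42 shift mm [  1.2   0.  110.9] turn [ 0.   0.1 -0. ] pos [0.4445 0.     0.3602] w 0.0876 F [ 0.4 -0.4 -0.4]
```

Yellow stands in its cell with its lid at 0.120 m. Next is blue.

{"fn": "drive_tool", "kwargs": {"moves": [[1,0,50,0,0,0,-1],[1,0,90,0,0,0,-1],[1,0,108,0,0,0,-1],[1,0,111,0,0,0,-1],[1,0,111,0,0,0,1],[1,0,111,0,0,0,1],[1,0,111,0,0,0,1],[1,0,111,0,0,0,1],[1,0,111,0,0,0,1]]}}

```text
t: 8.55
eef_pos: [0.4432, -0.0002, 0.2492]
ee_rot: [3.141, 0.001, -3.079]
force: [0.5, 0.3, 2.5]
width: 0.0493
```

{"fn": "drive_tool", "kwargs": {"moves": [[0,0,-15,0,0,0,1],[0,0,-60,0,0,0,1],[0,0,-110,0,0,0,1],[0,0,-140,0,0,0,1],[-50,-18,-140,0,0,0,1],[-100,-36,-140,0,0,0,1],[-150,-50,-140,0,0,0,1],[-180,-56,-140,0,0,0,1],[-180,-56,-140,0,0,0,1],[-180,-56,-140,0,0,0,1],[-180,-56,-110,0,0,0,1],[-180,-56,-75,0,0,0,1]]}}

```text
t: 10.05
eef_pos: [0.625, -0.0447, 0.324]
ee_rot: [3.141, 0.002, -3.079]
force: [-0.3, -0.2, -5.2]
width: 0.0494
```

{"fn": "drive_tool", "kwargs": {"moves": [[0,0,30,0,0,0,1],[0,0,45,0,0,0,1],[0,0,55,0,0,0,1],[0,0,60,0,0,0,1],[0,0,62,0,0,0,1],[0,0,63,0,0,0,1],[0,0,64,0,0,0,1],[0,0,64,0,0,0,1]]}}

```text
t: 11.05
eef_pos: [0.626, -0.045, 0.2598]
ee_rot: [3.142, 0.0, -3.079]
force: [0.3, 0.3, -5.3]
width: 0.0496
```

{"fn": "drive_tool", "kwargs": {"moves": [[0,0,1,0,0,0,1],[0,0,2,0,0,0,1],[0,0,2,0,0,0,1]]}}

```text
t: 11.42
eef_pos: [0.6262, -0.045, 0.2591]
ee_rot: [-3.141, 0.001, -3.079]
force: [-2.8, 0.7, 7.4]
width: 0.0494
```

Blue is touching the floor, as the force has risen to 7 N. I release it and go to green.

{"fn": "drive_tool", "kwargs": {"moves": [[0,0,0,0,0,0,-1],[0,0,0,0,0,0,-1],[0,0,0,0,0,0,-1],[0,0,-1,0,0,0,-1],[0,0,-40,0,0,0,-1],[0,0,-90,0,0,0,-1],[60,-30,-100,0,0,0,-1],[110,-60,-100,0,0,0,-1],[160,-90,-100,0,0,0,-1],[204,-105,-100,0,0,0,-1],[204,-105,-100,0,0,0,-1],[204,-105,-100,0,0,0,-1]]}}

```text
t: 12.92
eef_pos: [0.4291, -0.1626, 0.3582]
ee_rot: [-3.141, 0.001, -3.08]
force: [0.7, 0.9, 0.8]
width: 0.0878
```

```bash
python3 look.py 3; python3 -c "
from h import *
to(.429,-.163,.09)"
```

```text
top [ 0.6232 -0.0439] 0.0276 z 0.1195 [ 77. 112. 195.]
top [0.6182 0.0307] 0.028 z 0.1193 [143. 136. 127.]
top [0.6135 0.1153] 0.0278 z 0.1192 [204. 213.  57.]
top [0.4763 0.262 ] 0.0262 z 0.1097 [204. 152. 172.]
top [ 0.427  -0.1542] 0.0233 z 0.11 [58. 86. 46.]
top [0.3396 0.2297] 0.026 z 0.1098 [203.  56.  48.]
scene [0.3462 0.2286] 0.0318 z 0.1106 [186.  32.  28.]
scene [0.3517 0.0461] 0.031 z 0.1105 [145.  27.  23.]
scene [0.4844 0.261 ] 0.032 z 0.1107 [195. 117. 133.]
scene [ 0.4358 -0.1631] 0.0306 z 0.1105 [32. 77. 38.]
scene [0.6243 0.1135] 0.0339 z 0.1203 [196. 178.  52.]
scene [0.6304 0.0292] 0.0337 z 0.1205 [115. 108.  99.]
scene [ 0.5394 -0.3626] 0.0205 z 0.113 [12. 12. 11.]
scene [ 0.6348 -0.045 ] 0.0335 z 0.1203 [ 41.  89. 166.]
t 13.03 shift mm [  0.8  -0.7 108.5] turn [-0.  0. -0.] pos [ 0.4298 -0.1622  0.3578] w 0.0877 F [-0.4 -0.7  0.7]
```

{"fn": "drive_tool", "kwargs": {"moves": [[1,-1,50,0,0,0,-1],[1,-1,90,0,0,0,-1],[1,-1,106,0,0,0,-1],[1,-1,109,0,0,0,-1],[1,-1,109,0,0,0,1],[1,-1,109,0,0,0,1],[1,-1,109,0,0,0,1],[1,-1,109,0,0,0,1],[1,-1,109,0,0,0,1]]}}

```text
t: 14.15
eef_pos: [0.4282, -0.1636, 0.2491]
ee_rot: [-3.141, 0.001, -3.079]
force: [-0.2, -0.3, 1.8]
width: 0.0492
```

{"fn": "drive_tool", "kwargs": {"moves": [[0,0,-15,0,0,0,1],[0,0,-60,0,0,0,1],[0,0,-110,0,0,0,1],[0,0,-140,0,0,0,1],[-50,7,-140,0,0,0,1],[-105,13,-140,0,0,0,1],[-160,20,-140,0,0,0,1],[-205,26,-140,0,0,0,1],[-205,26,-140,0,0,0,1],[-205,26,-140,0,0,0,1],[-205,26,-110,0,0,0,1],[-205,26,-75,0,0,0,1]]}}

```text
t: 15.65
eef_pos: [0.63, -0.1251, 0.3241]
ee_rot: [3.141, 0.002, -3.08]
force: [0.0, 0.5, -3.7]
width: 0.0494
```

{"fn": "drive_tool", "kwargs": {"moves": [[0,0,30,0,0,0,1],[0,0,45,0,0,0,1],[0,0,55,0,0,0,1],[0,0,60,0,0,0,1],[0,0,62,0,0,0,1],[0,0,63,0,0,0,1],[0,0,64,0,0,0,1],[0,0,65,0,0,0,1],[0,0,65,0,0,0,1]]}}

```text
t: 16.77
eef_pos: [0.6311, -0.1249, 0.2591]
ee_rot: [-3.141, 0.001, -3.079]
force: [-0.0, -0.4, 0.8]
width: 0.0493
```

{"fn": "drive_tool", "kwargs": {"moves": [[0,0,1,0,0,0,1],[0,0,1,0,0,0,-1],[0,0,1,0,0,0,-1],[0,0,1,0,0,0,-1],[0,0,0,0,0,0,-1],[0,0,-40,0,0,0,-1],[0,0,-90,0,0,0,-1],[30,-60,-110,0,0,-5,-1],[60,-115,-110,0,0,-12.8,-1],[90,-170,-110,0,0,-12.8,-1],[121,-235,-110,0,0,-12.8,-1],[121,-235,-110,0,0,-12.8,-1]]}}

```text
t: 18.27
eef_pos: [0.523, -0.3698, 0.3686]
ee_rot: [-3.142, -0.0, -2.859]
force: [0.3, 0.1, 0.4]
width: 0.0873
```

```bash
python3 look.py 4
python3 - <<'E'
from h import *
to(.5255,-.367,.117,-163.6)
a=cv2.imread("pics/scene4.png")[150:400,60:420];cv2.imwrite("pics/c4.png",cv2.resize(a,None,fx=2,fy=2))
for n in("top","scene"):
    f=dict(np.load("last_"+n+".npz"));W=cloud(f);z=W[...,2];g=(W[...,1]<-.3)&(W[...,1]>-.45)&(W[...,0]<.62)&(W[...,0]>.4)
    for lo,hi in((.079,.092),(.1,.132),(.133,.141)):
        m=g&(z>lo)&(z<hi);print(n,lo,m.sum(),W[m].min(0).round(3),W[m].max(0).round(3),np.median(W[m],0).round(4))
E
```

```text
top [ 0.628  -0.1251] 0.0278 z 0.1196 [ 89. 145.  74.]
top [ 0.6231 -0.0445] 0.0277 z 0.1194 [ 83. 118. 205.]
top [0.6191 0.0315] 0.0274 z 0.1193 [152. 143. 133.]
top [0.6128 0.1145] 0.0286 z 0.1192 [214. 221.  60.]
top [0.4753 0.2621] 0.0267 z 0.1099 [215. 160. 181.]
top [0.3444 0.0459] 0.0256 z 0.11 [213.  60.  51.]
top [0.3396 0.2297] 0.026 z 0.1099 [213.  59.  51.]
scene [0.3462 0.2262] 0.0323 z 0.1107 [185.  32.  28.]
scene [0.3537 0.0459] 0.0323 z 0.1108 [186.  32.  29.]
scene [0.4832 0.261 ] 0.0311 z 0.1106 [195. 117. 132.]
scene [0.6245 0.1134] 0.0342 z 0.1203 [194. 177.  52.]
scene [0.6301 0.0299] 0.0334 z 0.1202 [114. 108.  99.]
scene [ 0.5353 -0.3623] 0.0209 z 0.113 [12.  11.  10.5]
scene [ 0.6347 -0.045 ] 0.0334 z 0.1202 [ 41.   89.  165.5]
scene [ 0.6394 -0.1252] 0.0327 z 0.1203 [ 47. 125.  60.]
t 18.38 shift mm [-2.   1.  92.1] turn [ 0.  -0.  -0.2] pos [ 0.5239 -0.3686  0.3684] w 0.0875 F [-0.4 -0.7 -0. ]
top 0.079 286 [ 0.469 -0.398  0.08 ] [ 0.564 -0.361  0.092] [ 0.4926 -0.377   0.0863]
top 0.1 58 [ 0.507 -0.386  0.1  ] [ 0.543 -0.354  0.132] [ 0.5128 -0.3588  0.1189]
top 0.133 176 [ 0.509 -0.386  0.133] [ 0.543 -0.352  0.141] [ 0.5241 -0.3669  0.1371]
scene 0.079 364 [ 0.471 -0.377  0.079] [ 0.583 -0.337  0.092] [ 0.5608 -0.3571  0.0872]
scene 0.1 228 [ 0.515 -0.378  0.1  ] [ 0.545 -0.349  0.132] [ 0.5399 -0.362   0.1169]
scene 0.133 184 [ 0.51  -0.383  0.133] [ 0.544 -0.349  0.14 ] [ 0.5315 -0.3635  0.1374]
```

View pics/c4.png

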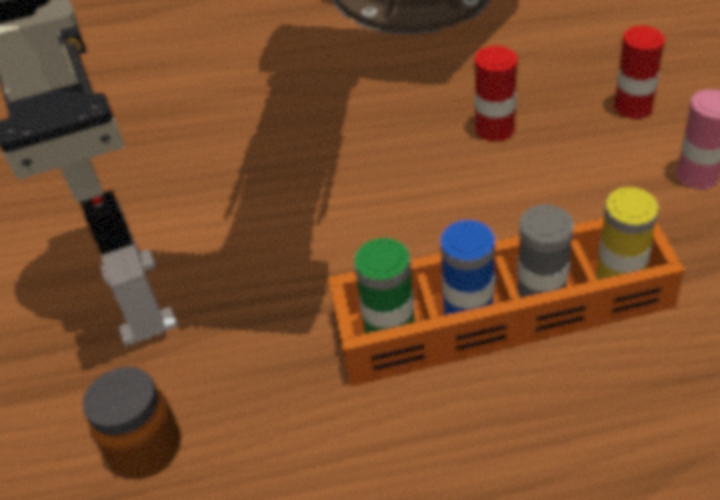

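All four tins stand in their cells: green (384,285), blue (468,265), grey (545,250) and yellow (630,235). The gripper is over the gauge's handle at (105,220). I grip it now.

{"fn": "drive_tool", "kwargs": {"moves": [[-2,0,40,0,0,0,-1],[-2,0,75,0,0,0,-1],[-2,0,90,0,0,0,-1],[-2,0,92,0,0,0,-1],[-2,0,92,0,0,0,-1],[-2,0,92,0,0,0,1],[-2,0,92,0,0,0,1],[-2,0,92,0,0,0,1],[-2,0,92,0,0,0,1],[-2,0,92,0,0,0,1],[-2,0,92,0,0,0,1],[-2,0,92,0,0,0,1]], "grip_force": 35}}

```text
t: 19.88
eef_pos: [0.5267, -0.3664, 0.2766]
ee_rot: [3.142, -0.0, -2.856]
force: [0.2, -1.0, -0.6]
width: 0.0295
```

```bash
python3 -c "
from h import *
to(.6255,-.0445,.117+.16,-176.4)"
```

```text
t 19.88 shift mm [-185.5  281.  -159.7] turn [ 0.  -0.  12.8] pos [ 0.5267 -0.3664  0.2766] w 0.0295 F [ 0.2 -1.  -0.6]
```

{"fn": "drive_tool", "kwargs": {"moves": [[0,0,-15,0,0,0,1],[0,0,-60,0,0,0,1],[0,0,-110,0,0,0,1],[0,0,-150,0,0,0,1],[-20,30,-160,0,0,3,1],[-50,75,-160,0,0,6,1],[-80,120,-160,0,0,9,1],[-110,165,-160,0,0,12,1],[-140,210,-160,0,0,12.8,1],[-168,255,-160,0,0,12.8,1],[-186,281,-160,0,0,12.8,1],[-186,281,-160,0,0,12.8,1]]}}

```text
t: 21.38
eef_pos: [0.6263, -0.042, 0.4369]
ee_rot: [3.141, -0.0, -3.076]
force: [0.7, -0.9, -4.1]
width: 0.03
```

{"fn": "drive_tool", "kwargs": {"moves": [[0,0,0,0,0,0,1],[0,0,0,0,0,0,1]]}}

```text
t: 21.62
eef_pos: [0.6257, -0.0452, 0.4369]
ee_rot: [-3.142, -0.0, -3.08]
force: [-0.1, 0.9, -3.7]
width: 0.0301
```

```bash
python3 look.py 5
python3 - <<'E'
from h import *
to(.6255,-.0445,.177)
for n in("top","scene"):
    f=dict(np.load("last_"+n+".npz"));W=cloud(f);z=W[...,2];g=(abs(W[...,1]+.045)<.035)&(abs(W[...,0]-.625)<.08)
    m=g&(z>.23)&(z<.251)
    v,u=np.nonzero(m);print(n,m.sum(),cv2.minAreaRect(rays(f,np.c_[u,v],.247).astype(np.float32)))
a=cv2.imread("pics/scene5.png")[130:340,200:440];b=cv2.imread("pics/top5.png")[80:290,240:440]
cv2.imwrite("pics/c5.png",np.hstack([cv2.resize(a,(400,350)),cv2.resize(b,(333,350))]))
E
```

```text
top [ 0.6281 -0.1238] 0.0279 z 0.1196 [82. 96. 50.]
top [0.6183 0.0307] 0.0279 z 0.1196 [149. 142. 133.]
top [0.4756 0.2638] 0.026 z 0.1097 [216. 160. 182.]
top [0.3395 0.232 ] 0.0255 z 0.1096 [215.  59.  51.]
scene [0.3479 0.23  ] 0.0332 z 0.1105 [182.  31.  27.]
scene [0.4845 0.2621] 0.0316 z 0.1106 [191. 115. 130.]
scene [0.6241 0.1136] 0.0337 z 0.1203 [193. 176.  51.]
scene [0.6303 0.0293] 0.0337 z 0.1204 [107. 102.  94.]
scene [ 0.6313 -0.0479] 0.0324 z 0.1165 [60. 61. 75.]
scene [ 0.6396 -0.1243] 0.0325 z 0.1203 [41. 77. 43.]
t 21.73 shift mm [  0.2   0.7 100.6] turn [ 0.   0.  -0.1] pos [ 0.6257 -0.0452  0.4369] w 0.0297 F [-0.4 -1.1 -3.5]
top 20 ((0.598133385181427, -0.05180604010820389), (0.0027985754422843456, 0.022822562605142593), 4.0998053550720215)
scene 564 ((0.6348145008087158, -0.04702839255332947), (0.12285500764846802, 0.03376351669430733), 3.4603583812713623)
```

View pics/c5.png

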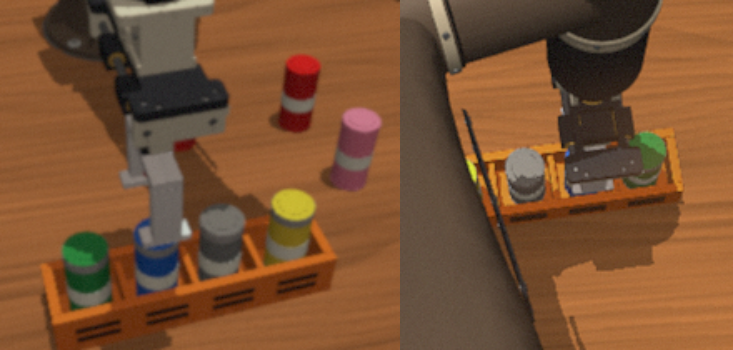

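The gauge hangs level over blue (150,230 in the left crop) and is parallel to the crate. I lower it.

{"fn": "drive_tool", "kwargs": {"moves": [[0,1,40,0,0,0,1],[0,1,70,0,0,0,1],[0,1,85,0,0,0,1],[0,1,92,0,0,0,1],[0,1,96,0,0,0,1],[0,1,98,0,0,0,1],[0,1,99,0,0,0,1],[0,1,100,0,0,0,1],[0,1,100,0,0,0,1]]}}

```text
t: 22.85
eef_pos: [0.626, -0.0432, 0.3369]
ee_rot: [3.141, 0.001, -3.079]
force: [1.3, -0.0, -2.6]
width: 0.03
```

{"fn": "drive_tool", "kwargs": {"moves": [[0,0,1,0,0,0,1],[0,0,1,0,0,0,1]]}}

```text
t: 23.1
eef_pos: [0.626, -0.0433, 0.3365]
ee_rot: [-3.141, 0.001, -3.079]
force: [-2.1, 0.7, 4.9]
width: 0.0298
```

{"fn": "drive_tool", "kwargs": {"moves": [[0,0,0,0,0,0,-1],[0,0,0,0,0,0,-1],[0,0,0,0,0,0,-1],[0,0,0,0,0,0,-1],[0,0,-20,0,0,0,-1],[0,0,-60,0,0,0,-1],[0,0,-100,0,0,0,-1],[50,-50,-100,0,0,0,-1],[90,-100,-100,0,0,0,-1],[120,-150,-100,0,0,0,-1],[150,-210,-100,0,0,0,-1],[150,-260,-100,0,0,0,-1]]}}

```text
t: 24.6
eef_pos: [0.4907, -0.3136, 0.4368]
ee_rot: [-3.141, 0.002, -3.079]
force: [0.9, 0.3, -0.1]
width: 0.0874
```

```bash
python3 look.py 6
python3 - <<'E'
from h import *
to(.6255,-.0445,.177)
for n in("top","scene"):
    f=dict(np.load("last_"+n+".npz"));W=cloud(f);z=W[...,2];g=(abs(W[...,1]+.045)<.04)&(abs(W[...,0]-.625)<.09)
    for lo,hi in((.138,.155),(.188,.2),(.2,.23)):
        m=g&(z>lo)&(z<hi);p=W[m]
        if len(p):print(n,lo,m.sum(),p.min(0).round(4),p.max(0).round(4),np.median(p,0).round(4))
    m=g&(z>.142)&(z<.153);p=W[m]
    A=np.linalg.lstsq(np.c_[p[:,:2]-p[:,:2].mean(0),np.ones(len(p))],p[:,2],rcond=None)[0];print("beam plane",A)
a=cv2.imread("pics/scene6.png")[150:390,80:440];b=cv2.imread("pics/top6.png")[80:290,240:540]
cv2.imwrite("pics/c6.png",np.vstack([cv2.resize(a,(540,360)),cv2.resize(b,(540,240))]))
E
```

```text
top [ 0.6281 -0.1249] 0.0278 z 0.1196 [ 78. 141.  73.]
top [0.6182 0.0307] 0.0281 z 0.1194 [147. 139. 129.]
top [0.6135 0.1152] 0.0278 z 0.1193 [208. 216.  58.]
top [0.4754 0.2621] 0.0267 z 0.1096 [208. 155. 175.]
top [0.3445 0.0459] 0.0255 z 0.1098 [208.  59.  49.]
top [0.3396 0.2296] 0.0261 z 0.1098 [208.  58.  49.]
scene [0.3469 0.2254] 0.0337 z 0.1105 [187.  33.  29.]
scene [0.3514 0.0454] 0.0309 z 0.1106 [187.  32.  28.]
scene [0.4846 0.262 ] 0.0316 z 0.1107 [196. 117. 134.]
scene [0.6251 0.113 ] 0.0349 z 0.1203 [196. 179.  52.]
scene [0.6301 0.0299] 0.0334 z 0.1203 [116. 109. 100.]
scene [ 0.6482 -0.0486] 0.0458 z 0.1169 [84. 83. 99.]
scene [ 0.6397 -0.1238] 0.0332 z 0.1202 [ 47. 126.  61.]
t 24.7 shift mm [-149.7  263.9   98.7] turn [-0.  -0.  -0.3] pos [ 0.4914 -0.3165  0.4353] w 0.0877 F [-0.4 -0.1  0.5]
top 0.138 473 [ 0.5693 -0.0623  0.138 ] [ 0.6812 -0.0281  0.1545] [ 0.6029 -0.045   0.1466]
top 0.188 200 [ 0.6084 -0.061   0.1881] [ 0.6402 -0.0301  0.1997] [ 0.6222 -0.0442  0.1962]
top 0.2 29 [ 0.615  -0.0561  0.2002] [ 0.6366 -0.0319  0.219 ] [ 0.6248 -0.0454  0.2123]
beam plane [ 0.00294718 -0.00519531  0.14681968]
scene 0.138 505 [ 0.569  -0.0618  0.1381] [ 0.682  -0.0263  0.1549] [ 0.656  -0.0457  0.1474]
scene 0.188 249 [ 0.6104 -0.0592  0.188 ] [ 0.642  -0.0291  0.1998] [ 0.6317 -0.0459  0.1971]
scene 0.2 45 [ 0.6204 -0.0477  0.2008] [ 0.6304 -0.0399  0.2177] [ 0.6279 -0.0447  0.2118]
beam plane [-0.01338415  0.02824506  0.14745099]
```

View pics/c6.png

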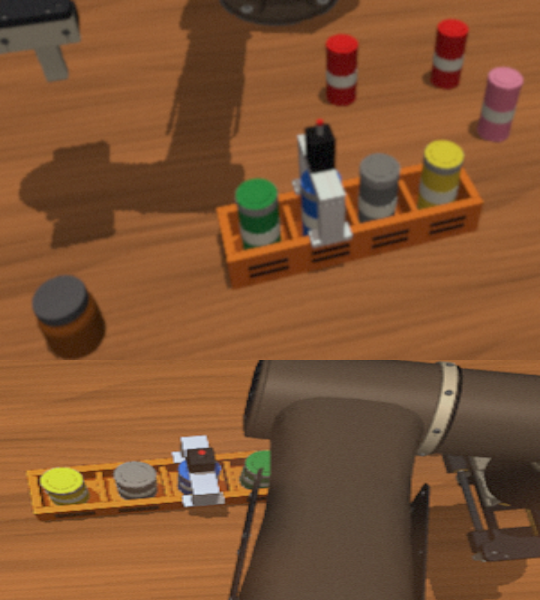

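The gauge stands across the crate over blue (320,185). Its beam top is at 0.147 m and level, and the rod end at about 0.217 m means the foot has risen about 12 mm. I hand in.

```bash
python3 -c "
from station import *
print(job_done())"
```

```text
the job is handed in; nothing more can be done
None
```

I packed all three tins and left the gauge standing across the crate over the blue tin. The job is handed in; it finished at about 24.7 s of the 67 s allowed, with no verdict reported.

- **Tins:** Green, blue and yellow were lowered in gently, and the highest force I read at a set-down was about 7 N. In the last check green, yellow and grey had their lids at 0.120 m, so they stand on the crate floor. Blue's lid read 0.120 m just before the gauge covered it.
- **Gauge:** The beam top was at 0.147 m, which puts the soles at rim height (60 mm). Its centre was within a few mm of blue's axis. The rod end at about 0.217 m means the foot had risen about 12 mm.
- **Tilt check:** The two cameras differed slightly on the beam's tilt: about 0.006 rad from the top camera and about 0.03 rad from the scene camera. The second is mostly range noise over a narrow strip; both are under the 0.06 rad limit.
- **Other objects:** I did not go near the jar or the wrench, and did not re-measure their positions. The last picture shows the jar upright; the wrench is outside that crop. The gripper is open and clear of everything.

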